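# Load the fat electrode holder into the bench tungsten grinder

### The arm

A 6-joint arm with a two-finger parallel gripper is mounted at the origin on a cart in front of the work surface, level with it; the furniture and walls round the work are solid. World frame = base frame: x ahead of the robot, y to its left, z up, the work surface at z = 0. Lengths are in m, angles in rad, forces in N, time in s.
With the tool pointing down it reaches from about 0.3 to 0.75 m from the base axis. Payload 8.5 kg.
Tool frame: the origin (TCP) lies at the centre of the arm's flange, where the gripper is bolted on; the fingertips stand 166 mm ahead of it and the grasp point (between the pads) lies 147 mm ahead of it (r.tip_reach is the distance from the TCP to the fingertips, in m); z points along the fingers, y is the direction in which the jaws open and shut (so a half turn about z gives the same grasp; the last joint's range is limited). The gripper opens to 88 mm and grips with 3 to 60 N. Pads are 18 mm wide; open, the fingers measure 123 mm over their backs; the gripper's body (75 mm by 187 mm) begins 45 mm behind the grasp point.
Start: joints at [0.917, 0.381, 1.297, -0, 1.464, -0.215], TCP at [0.234, 0.498, 0.405] pointing down, gripper open.
Joint ranges: [-3.11, 3.11], [-0.89, 2.33], [0.22, 2.48], [-1.42, 4.56], [0.17, 2.85], [-2.88, 2.88]. Speed limits (rad/s): [2.39, 2.39, 3.14, 3.14, 3.14, 3.14].

### API

Orientations are given as a unit quaternion [w, x, y, z].
In Python, from workcell import r, capture, camera_params, masks_of, spot_point gives the robot as it stands.
- The arm moves only by the tool step_arm, never from a script. Its argument "rows" is a list of rows, each a list of 3 entries, a list of its own where there are three numbers: the shift along the tool's x, y, z in cm, then the turn about the tool's z in degrees, then the closure, from -1 (fully open) to 1 (shut), so that 0 is half open. A call has 1 to 8 rows; each row is the pose to reach, as a shift and turn from the pose commanded when the call began, along the tool's axes at that moment; what a row does not reach only later rows make up. A row lasts 1/8 s, in which the tool goes at most 62.5 mm and 10.7 degrees, less where a joint would pass 70% of its speed; a pose out of reach is approached as far as the arm can. A call with a gripper value outside its range is refused whole. The fingers move at their own pace and stop on an object; the grip force is fixed at half the most. Time passes only in rows, so rows that repeat a pose let the fingers close. It gives the time, the measured TCP pose, the force and the opening at its end, in the units of the state.
- r.observe(): the state, without advancing time (a new reading comes with each control period).
- capture(name): name is "side" or "top"; returns the picture (384x512x3 uint8, blue, green, red); there is no depth.
- camera_params(name): a dict with "fx", "fy", "cx", "cy" (pixels), "rvec" (rotation vector, rad) and "tvec" (3), from world to camera coordinates, as OpenCV has them. Camera axes: x right, y down, z forward; pixel columns grow to the right and rows downward; lengths in m; the calibration is good to about 2 mm. A picture is of the moment at which its call begins. camera_params takes no time and is no camera call.
- r.job_done(): hands the job in, once; it reports no verdict.
Trained networks look in the newest picture that a camera, given by its name, has taken for a name from the list of things; names that differ only in an ending like _2 or _b are one class to them, and where a whole thing is asked for, a point or a joint stands for the part that bears it (a point fixed in the world has none). Each returns a list of dicts, best first, with "score" (0 to 1); they miss things now and then, are a little off and sometimes report something else, mostly with a low value. They report only what shows in the picture. A call takes as long as a camera call. They do not tell look-alikes from the thing itself.
- masks_of(label, camera): "region" (384x512 bool, what is visible of it) and "extent" ([left, top, width, height] in pixels, round what is visible of it).
- spot_point(label, camera): "xy" ([column, row] in pixels: a listed point, or the origin of a listed thing).
The state is a dict: "clock": time; "joint_positions": joint angles; "qvel": joint speeds; "effort": joint torques, N m; "tool_pos": TCP position; "ee_rot": TCP orientation; "contact_force": force on the tool from outside, world axes, zero at the start; "moment": the same for the moment, N m; "opening": finger opening in m.
Only numpy, scipy, OpenCV 4.12 (cv2) and the standard library are available. Lean on these libraries where they do the work, as an engineer would, in place of code of your own. Each camera call takes 0.05 s, during which the arm holds its last target. There are 200 camera calls.

### The job

Get the tungsten grinder ready for a thick electrode: turn the bar knob on its leaning head so that the window of the dust cover stands squarely over the wider of the two guide holes, its pointer at the tick mark there. Then pick the fatter of the two electrode holders off the bench, drop it nose-down into that guide and press it in past the sprung catch until its shoulder sits on the head, fully home, and let go. Leave the slimmer holder, the powder jar and the rod box and tube where they are.

Things in the scene. Friction and masses are not known exactly. Their poses are not given: they have to be found in the camera images.
- grinder: Grey bench tungsten grinder, fixed; place and yaw vary. Base 250 x 150 mm, 172 mm high. Origin: centre of its underside; x to the motor (away from the robot), z up. In front a 120 mm square aluminium head with a flat face, normal 0.44 rad from vertical, tipped to the grinder's -x (the operator); face centre at (-50, 0, 137) mm. Motor behind under 124 mm high.
- selector (a joint): Angle (rad) of the round steel dust cover (radius 52, 4 mm thick) lying on the face, about the face's normal, + anticlockwise seen from in front; range -1.15 to 1.15. Its one window, a wedge 1.24 rad wide, open at the rim, is where the black bar knob points: at 0 straight up-slope, +0.75 squarely over the wide guide, -0.75 the slim one. Friction 0.1 N m.
- selector_grip (a point): Point to grip on the bar knob: on the cover's axis, 24 mm above the cover's top. z: the face's normal, outwards; x: along the bar, to the window, turns with the cover. Bar 14 mm thick (y), from -23.5 to +14.5 mm in x, ends 9 mm above this point; a hub of radius 16.5 mm ends 17 mm below it.
- wide_guide (a point): Centre of the wide guide's mouth in the plane of the face, 4.6 mm under the cover's top: hole 21 mm wide, 72 mm deep, 34 mm from the cover's axis, the left one seen by the operator. z: out along its axis (the face's normal); x: up the slope. 42 mm down a sprung ball on the up-slope side drags on the shank (5 to 15 N) and snaps into its groove when home.
- slim_guide (a point): Centre of the mouth of the slim guide, a round hole of 16 mm diameter beside the wide one, at right; not used. Axes as for wide_guide.
- fat_holder: Fatter electrode holder, lying, nose towards +y (the grinder's side) within 40 deg, 154 mm long, 0.17 kg. Along x to the nose: dark end button 8 mm long, 20 mm wide; aluminium barrel, octagonal, 26 mm across flats (flats at the sides), 80 mm long; steel shank 18 mm thick, 66 mm long with a groove, the last 14 mm a brass cone to 8 mm. Origin: underside at the barrel's middle; axis 13 mm above.
- fat_holder_shoulder (a point): Centre of the front end of the fat holder's barrel, where the 66 mm long shank begins. Axes as its body. Home in the guide, this point is at point wide_guide and its x axis points down the hole.
- fat_holder_nose (a point): Centre of the fat holder's nose, the front end of its cone. Axes as its body.
- fat_holder_tail (a point): Centre of the flat end of the fat holder's end button. Axes as its body.
- slim_holder: The slimmer electrode holder, built alike: barrel 20 mm across flats and 70 mm long, shank 13 mm in diameter, 144 mm long over all. Lies beside the fat one, nearer or farther than it. Origin: on the underside at the barrel's middle, x towards the nose. To be left alone.
- rod_tube: Tube of electrodes, 182 mm long, 19 mm in diameter, lying in front of the grinder at the right; origin under its middle, y along it. To be left alone.
- rod_box: Flat box of electrodes, 35 x 170 x 18 mm, lying in front of the grinder at the left; origin under its middle, y along it. To be left alone.
- powder_jar: White jar with a screw cap, 44 mm in diameter and 102 mm high, standing right of the grinder; origin under its middle, z up. To be left alone.
Mind the look-alikes: they are no part of the job. Leave any green look-alike of the fat_holder alone.

How it is judged:
By the outcome, as a careful person would: the job done as asked, in the order asked, and still so for the second after the job is handed in, with the robot touching nothing.
It also fails if it takes over 61 s, if anything falls off the work surface, if the arm or the gripper's body presses on something with over 40 N, if the wrist force passes 120 N, or if a joint passes its speed limit or range.

## Working session

There is one attempt and no reset: what is moved stays moved. The work goes in short steps, Python scripts to look and compute and a tool call to move; the robot and the scene stay as the last step left them, time stands still between calls to the robot, and variables do not carry over. Pictures are saved under pics/ and viewed, on a budget of 10 in all, crops included, one or two more only if the job needs it, and the job is handed in when it is done.

Besides the shell and the picture viewer there is one more tool, called as name([rows], argument=value, ...), one row to a line, values as JSON. step_arm: Moves the arm, as the interface text tells. Its arguments: {"type":"object","properties":{"rows":{"type":"array","items":{"type":"array"}}},"required":["rows"]}

```bash
ls; mkdir -p pics
cat > h.py <<'E'
import numpy as np, cv2
from scipy.spatial.transform import Rotation as R
from workcell import r, capture, camera_params, masks_of, spot_point
def cam(n):
    p=camera_params(n); K=np.array([[p['fx'],0,p['cx']],[0,p['fy'],p['cy']],[0,0,1]])
    M=R.from_rotvec(np.ravel(p['rvec'])).as_matrix(); t=np.ravel(p['tvec']); return K,M,t
def proj(n,P):
    K,M,t=cam(n); q=(np.atleast_2d(P)@M.T+t)@K.T; return q[:,:2]/q[:,2:]
def ray(n,uv):
    K,M,t=cam(n); d=M.T@np.linalg.inv(K)@np.array([uv[0],uv[1],1.]); return -M.T@t,d/np.linalg.norm(d)
def atz(n,uv,z):
    c,d=ray(n,uv); return c+d*(z-c[2])/d[2]
def tri(a,b):
    A=0;B=0;L=[]
    for n,uv in(('top',a),('side',b)):
        c,d=ray(n,uv);P=np.eye(3)-np.outer(d,d);A=A+P;B=B+P@c;L.append((c,d))
    X=np.linalg.solve(A,B);n=np.cross(L[0][1],L[1][1]);n/=np.linalg.norm(n)
    return X,abs(n@(L[0][0]-L[1][0]))
def quat(q): return R.from_quat([q[1],q[2],q[3],q[0]])
E
python3 - <<'E'
from h import *
ims=[]
for n in('top','side'):
    im=capture(n);cv2.imwrite(f'pics/{n}0.png',im);ims.append(im)
    c,_=ray(n,(0,0));print(n,c)
names='selector_grip wide_guide slim_guide grinder fat_holder fat_holder_shoulder fat_holder_nose fat_holder_tail slim_holder rod_tube rod_box powder_jar'.split()
for l in names:
    o={n:[(np.round(d['xy'],1).tolist(),round(d['score'],2)) for d in spot_point(l,n)[:3]] for n in('top','side')}
    print(l,o)
    if o['top'] and o['side']:
        X,e=tri(o['top'][0][0],o['side'][0][0]);print('   ',X.round(4),e.round(4))
print(r.observe())
E
```

```text
pics
top [ 0.38942968 -0.17013073  1.13007448]
side [ 0.39758477 -0.77557066  0.66359983]
selector_grip {'top': [([176.6, 186.4], 0.81)], 'side': [([236.9, 131.3], 0.92)]}
    [0.5674 0.0134 0.1722] 0.0033
wide_guide {'top': [([167.5, 166.6], 0.91)], 'side': [([250.5, 132.2], 0.6), ([184.5, 228.2], 0.54)]}
    [0.6111 0.0361 0.1506] 0.0005
slim_guide {'top': [([189.5, 169.3], 0.63)], 'side': [([253.0, 143.5], 0.65), ([172.1, 185.6], 0.37)]}
    [ 0.6061 -0.0078  0.1438] 0.0009
grinder {'top': [([196.3, 168.7], 0.9), ([346.6, 242.4], 0.7)], 'side': [([261.6, 184.1], 0.87)]}
    [ 6.382e-01  6.000e-04 -3.800e-03] 0.0013
fat_holder {'top': [([358.7, 140.1], 0.89), ([328.4, 230.4], 0.58)], 'side': [([337.0, 282.9], 0.93), ([228.4, 276.5], 0.7), ([279.8, 264.7], 0.52)]}
    [ 0.6917 -0.38    0.0218] 0.0089
fat_holder_shoulder {'top': [([352.4, 122.8], 0.92), ([310.7, 219.9], 0.77)], 'side': [([238.5, 258.9], 0.86), ([347.0, 274.5], 0.69)]}
    [ 0.5825 -0.3495  0.1658] 0.1973
fat_holder_nose {'top': [([336.8, 97.5], 0.87), ([288.8, 205.9], 0.71), ([190.1, 173.9], 0.53)], 'side': [([248.6,
[... 684 characters left out ...]
4.9], 0.92)], 'side': []}
{'clock': 1.3, 'joint_positions': array([ 9.16742575e-01,  3.80619549e-01,  1.29740248e+00, -1.20665841e-05,
        1.46359893e+00, -2.15260788e-01]), 'qvel': array([ 0.00024747, -0.00037357, -0.00103261, -0.00110006, -0.0002676 ,
       -0.00084704]), 'effort': array([-7.12205947e-04, -4.37813008e+01, -2.24730581e+01,  7.12992623e-02,
        3.13836720e-02, -2.19128839e-05]), 'tool_pos': array([0.23364193, 0.49789377, 0.40473706]), 'ee_rot': array([-5.19134497e-07,  2.17639981e-01,  9.76029118e-01, -1.53633819e-05]), 'contact_force': array([0.4236989 , 0.06909962, 1.68385323]), 'moment': array([0.01653294, 0.00905774, 0.04469729]), 'opening': 0.08808785773859201}
```

```bash
python3 -c "
import cv2,numpy as np
a=cv2.imread('pics/top0.png');b=cv2.imread('pics/side0.png')
cv2.imwrite('pics/t1.png',cv2.resize(a,(800,600)));cv2.imwrite('pics/s1.png',cv2.resize(b,(800,600)))"
```

```text
(no output)
```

View pics/t1.png

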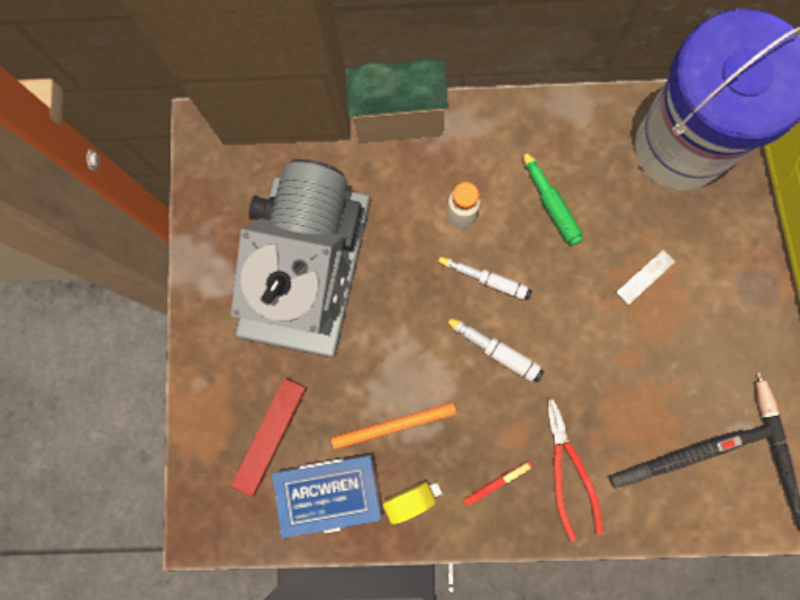

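View pics/s1.png

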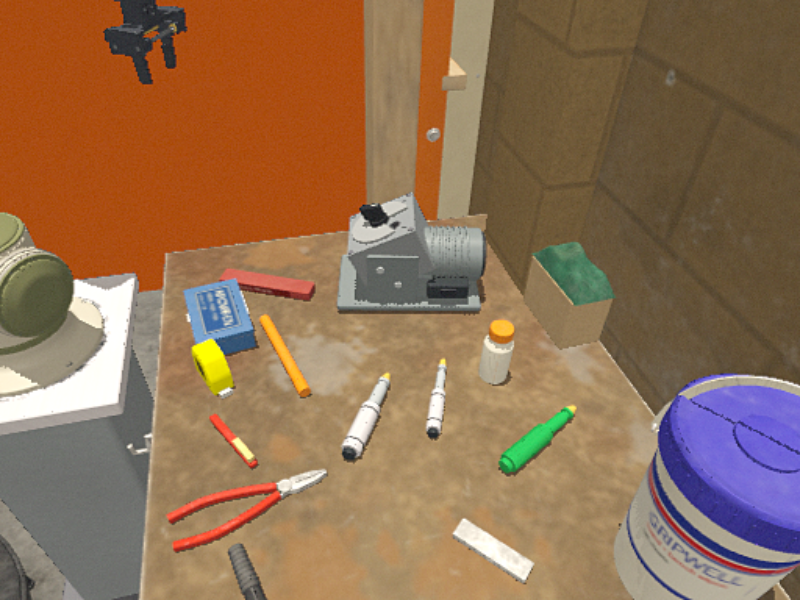

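The top view shows the grinder at the left, around (300,270) in the 800-wide picture. The cover's window is over the slim hole. The white fat holder runs from its nose (452,323) to its tail (540,377), with the slim one above it and the green look-alike at (555,200). Next I'll fit the grinder pose and check it with an overlay.

```bash
cat >> h.py <<'E'
c44,s44=np.cos(.44),np.sin(.44)
u=np.array([c44,0,s44]);nn=np.array([-s44,0,c44]);yy=np.array([0,1.,0]);FC=np.array([-.05,0,.137])
def W(p,L): # grinder local->world, p=(x,y,yaw)
    return np.atleast_2d(L)@R.from_euler('z',p[2]).as_matrix().T+[p[0],p[1],0]
def facept(a,b,h): return FC+a*u+b*yy+h*nn   # upslope,left,height above face
def knob(th,x,y,h): # h rel. grip pt
    return facept(x*np.cos(th)-y*np.sin(th),x*np.sin(th)+y*np.cos(th),.0286+h)
WG=facept(.034*np.cos(.75),.034*np.sin(.75),0);SG=facept(.034*np.cos(.75),-.034*np.sin(.75),0)
GR=facept(0,0,.0286)
E
python3 - <<'E'
from h import *
from scipy.optimize import least_squares
obs=[('top',(176.6,186.4),GR),('side',(236.9,131.3),GR),('top',(167.5,166.6),WG),('side',(250.5,132.2),WG),('top',(189.5,169.3),SG),('side',(253,143.5),SG),('top',(196.3,168.7),[0,0,0]),('side',(261.6,184.1),[0,0,0])]
f=lambda p:np.concatenate([(proj(n,W(p,L))[0]-uv) for n,uv,L in obs])
s=least_squares(f,[.638,0,-.2],loss='soft_l1');print(s.x,f(s.x).round(1))
# mask-silhouette check via base corners drawn
p=s.x;out=[]
for n in('top','side'):
    im=cv2.imread(f'pics/{n}0.png');c=proj(n,W(p,FC))[0];k=6
    x0,y0=int(c[0]-45),int(c[1]-50)
    cr=cv2.resize(im[y0:y0+100,x0:x0+66+ (34 if n=='side' else 24)],None,fx=5,fy=5,interpolation=cv2.INTER_CUBIC)
    def pt(L,col):
        q=(proj(n,W(p,L))-[x0,y0]+.5)*5;return q.astype(int)
    base=np.array([[-.125,-.075,0],[.125,-.075,0],[.125,.075,0],[-.125,.075,0]])
    cv2.polylines(cr,[pt(base,0)],True,(0,0,255),1)
    fc=np.array([facept(a,b,0) for a,b in((-.06,-.06),(.06,-.06),(.06,.06),(-.06,.06))])
    cv2.polylines(cr,[pt(fc,0)],True,(0,255,0),1)
    cv2.polylines(cr,[pt(np.array([facept(.052*np.cos(t),.052*np.sin(t),.0046) for t in np.linspace(0,6.28,40)]),0)],True,(255,255,0),1)
    kb=np.array([knob(-.75,a,b,.009) for a,b in((-.0235,-.007),(.0145,-.007),(.0145,.007),(-.0235,.007))])
    cv2.polylines(cr,[pt(kb,0)],True,(255,0,255),1)
    for L in(WG,SG): cv2.circle(cr,tuple(int(v) for v in pt(L,0)[0]),4,(0,165,255),1)
    out.append(cr[:500])
h=min(o.shape[0] for o in out);v=np.hstack([o[:h] for o in out]);v=v[:, :];print(v.shape);cv2.imwrite('pics/ov.png',cv2.resize(v,None,fx=.84,fy=.84) if v.shape[1]>800 else v)
# holder
for z,l in((.013,'axis'),):
    for nm,a,b in(('sh',(310.7,219.9),(238.5,258.9)),('nose',(288.8,205.9),(248.6,238.9)),('tail',(348.2,241.5),(221.6,287.2)),('org',(328.4,230.4),(228.4,276.5))):
        print(nm,tri(a,b)[0].round(4),tri(a,b)[1].round(4),atz('top',a,.013).round(4),atz('side',b,.013).round(4))
E
```

```text
[ 0.63514866  0.00737136 -0.162866  ] [-1.1 -3.1  1.5  2.2  1.   0.1  0.5  1.2  1.3  0.2 -0.5 -0.5 -3.1  1.3
 -1.4 -2.4]
(500, 950, 3)
sh [ 0.5092 -0.2613  0.0108] 0.003 [ 0.5074 -0.261   0.013 ] [ 0.5103 -0.263   0.013 ]
nose [ 0.5433 -0.2129  0.0165] 0.0054 [ 0.5411 -0.2127  0.013 ] [ 0.5469 -0.2098  0.013 ]
tail [ 0.4563 -0.3402  0.0305] 0.0027 [ 0.456  -0.3428  0.013 ] [ 0.4593 -0.3281  0.013 ]
org [ 0.4811 -0.3004  0.0069] 0.0035 [ 0.4823 -0.2998  0.013 ] [ 0.4786 -0.3048  0.013 ]
```

View pics/ov.png

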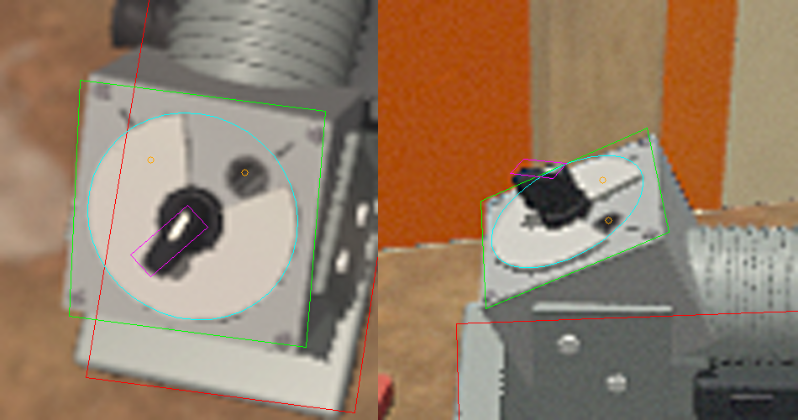

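The overlay fits to about 2 px: the cyan rim matches, and the face needs slightly more yaw. The window edges run to (186,115) and (287,190), and the ticks are at (130,120) and (285,150). I'll refit with the face corners and then read the selector angle.

Run:
```python
from h import *
from scipy.optimize import least_squares
p0=np.array([.63514866,.00737136,-.162866])
def org(n):
    c=proj(n,W(p0,FC))[0];return np.array([int(c[0]-45),int(c[1]-50)])
def im(n,x,y): return np.array([x-(378 if n=='side' else 0),y])/4.2-.5+org(n)
S=.06
obs=[('top',im('top',*q),facept(a,b,0)) for q,(a,b) in zip(((88,76),(328,109),(301,349),(67,311)),((S,S),(S,-S),(-S,-S),(-S,S)))]
obs+=[('side',im('side',*q),facept(a,b,0)) for q,(a,b) in zip(((652,132),(668,236),(486,307),(482,201)),((S,S),(S,-S),(-S,-S),(-S,S)))]
obs+=[('top',(167.5,166.6),WG),('side',(250.5,132.2),WG),('top',(189.5,169.3),SG),('side',(253,143.5),SG),('top',im('top',245,176),SG)]
f=lambda p:np.concatenate([(proj(n,W(p,L))[0]-uv) for n,uv,L in obs])
s=least_squares(f,p0,loss='soft_l1');p=s.x;print(p,f(p).round(1).tolist())
def face(n,uv,h):
    c,d=ray(n,uv);Rz=R.from_euler('z',p[2]).as_matrix();c=Rz.T@(c-[p[0],p[1],0]);d=Rz.T@d
    q=c+d*((FC+h*nn-c)@nn)/(d@nn)-FC-h*nn;return np.array([q@u,q[1]])
for nm,q,h in(('edgeL',(186,115),.0046),('edgeR',(287,190),.0046),('edgeL in',(188,180),.0046),('edgeR in',(228,214),.0046),('tickW',(130,118),0),('tickS',(286,148),0),('slimhole',(246,177),0),('bar tail',(146,270),.0376),('bar tail2',(160,275),.0376),('lineA',(170,240),.0376),('lineB',(187,213),.0376)):
    a=face('top',im('top',*q),h);print(nm,(a*1000).round(1),np.arctan2(a[1],a[0]).round(3))
for nm,L in(('grip',GR),('WG',WG),('SG',SG)):print(nm,W(p,L).round(4))
```

```text
[ 0.63558415  0.0066388  -0.18677466] [-1.3, 0.1, -0.3, 0.9, 0.3, -0.2, -0.2, 0.2, -0.4, -0.7, -0.1, -0.8, -0.3, 0.1, 0.5, -0.3, 1.1, -0.4, 0.9, 1.2, 1.3, 0.2, -0.5, -0.5, -0.0, -0.9]
edgeL [49.8  7. ] 0.139
edgeR [ 20.5 -45.4] -1.147
edgeL in [18.   3.3] 0.181
edgeR in [  4.1 -17.8] -1.345
tickW [43.2 35.3] 0.685
tickS [ 39.9 -42. ] -0.811
slimhole [ 22.6 -23.9] -0.814
bar tail [-19.9  12.1] 2.597
bar tail2 [-21.3   5.2] 2.904
lineA [-3.4  1.8] 2.659
lineB [11.  -5.2] -0.443
grip [[0.5745 0.0182 0.1629]]
WG [[0.6129 0.0345 0.1476]]
SG [[ 0.6043 -0.011   0.1476]]
```

```bash
cat >> h.py <<'E'
P=np.array([.635,.0052,-.21])
def go(xyz,dirx=None):
    """shift (cm) in tool axes & turn (deg) to TCP xyz with tool x along world angle dirx (mod pi)"""
    o=r.observe();M=quat(o['ee_rot']).as_matrix();s=M.T@(np.array(xyz)-o['tool_pos'])*100
    t=0
    if dirx is not None:
        a=np.arctan2(M[1,0],M[0,0]);d=(dirx-a+np.pi/2)%np.pi-np.pi/2;t=-np.degrees(d)
    print('shift',s.round(2),'turn',round(float(t),1));return s,t
def st():
    o=r.observe();M=quat(o['ee_rot']).as_matrix()
    print(round(o['clock'],2),'tcp',o['tool_pos'].round(4),'xang',np.degrees(np.arctan2(M[1,0],M[0,0])).round(1),'zax',M[:,2].round(3),'F',np.round(o['contact_force'],1),'M',np.round(o['moment'],2),'open',round(o['opening'],4),'j',np.round(o['joint_positions'],2))
E
python3 - <<'E'
from h import *
print(W(P,[GR,WG]).round(4));st()
go([.35,.10,.405]);g=W(P,GR)[0];go([g[0],g[1],.405],-.70)
E
```

```text
[[0.5742 0.0182 0.1629]
 [0.6129 0.0336 0.1476]]
1.3 tcp [0.2336 0.4979 0.4047] xang 154.9 zax [-0. -0. -1.] F [0.4 0.1 1.7] M [0.02 0.01 0.04] open 0.0881 j [ 0.92  0.38  1.3  -0.    1.46 -0.22]
shift [-2.744e+01 -3.108e+01 -3.000e-02] turn 0.0
shift [-5.121e+01 -2.896e+01 -3.000e-02] turn 15.0
```

step_arm([
  [[-5,-6,0],0,0.2],
  [[-10,-11.5,0],0,0.2],
  [[-14,-16,0],0,0.2],
  [[-18.5,-21,0],5,0.2],
  [[-23,-26,0],10,0.2],
  [[-28,-29,0],15,0.2],
  [[-33,-29,0],15,0.2],
  [[-38,-29,0],15,0.2],
])

```text
clock: 2.3
tool_pos: [0.4552, 0.072, 0.4053]
ee_rot: [0.001, 0.344, 0.939, 0.0]
contact_force: [0.6, 0.7, 0.6]
opening: 0.0351
```

step_arm([
  [[-4,2,0],0,0.2],
  [[-8,4,0],0,0.2],
  [[-12,4,0],0,0.2],
  [[-12,4,0],0,0.2],
])

```text
clock: 2.8
tool_pos: [0.5731, 0.0258, 0.4038]
ee_rot: [-0.0, 0.344, 0.939, -0.0]
contact_force: [0.2, 0.5, 0.1]
opening: 0.0352
```

Run:
```python
from h import *
st();g=W(P,GR)[0];go([g[0],g[1],.321],-.70);cv2.imwrite('pics/t2.png',capture('top')[110:260,100:300])
```

```text
2.8 tcp [0.5731 0.0258 0.4038] xang 139.7 zax [-0.001 -0.    -1.   ] F [0.2 0.5 0.1] M [-0.01  0.02  0.  ] open 0.0352 j [-0.16  0.42  1.23 -0.    1.49 -1.03]
shift [-0.59 -0.51  8.28] turn -0.1
```

step_arm([
  [[-0.6,-0.5,3],0,0.2],
  [[-0.6,-0.5,5],0,0.2],
  [[-0.6,-0.5,5],0,0.2],
])

```text
clock: 3.22
tool_pos: [0.5722, 0.0203, 0.3541]
ee_rot: [-0.001, 0.343, 0.939, -0.0]
contact_force: [-0.5, -0.2, -0.0]
opening: 0.0349
```

Run:
```python
from h import *
st();im=capture('side')
o=r.observe();tip=o['tool_pos']-[0,0,.166]
print(proj('side',tip),proj('side',W(P,GR)))
c=im[70:190,180:330];c=cv2.resize(c,None,fx=5,fy=5,interpolation=cv2.INTER_CUBIC);cv2.imwrite('pics/s2.png',c)
```

```text
3.23 tcp [0.5722 0.0203 0.3541] xang 139.9 zax [-0.003  0.001 -1.   ] F [-0.5 -0.2 -0. ] M [ 0.01 -0.   -0.  ] open 0.0349 j [-0.17  0.46  1.32  0.    1.37 -1.04]
[[237.59582385 123.93661622]] [[238.46709476 133.29995626]]
```

View pics/s2.png

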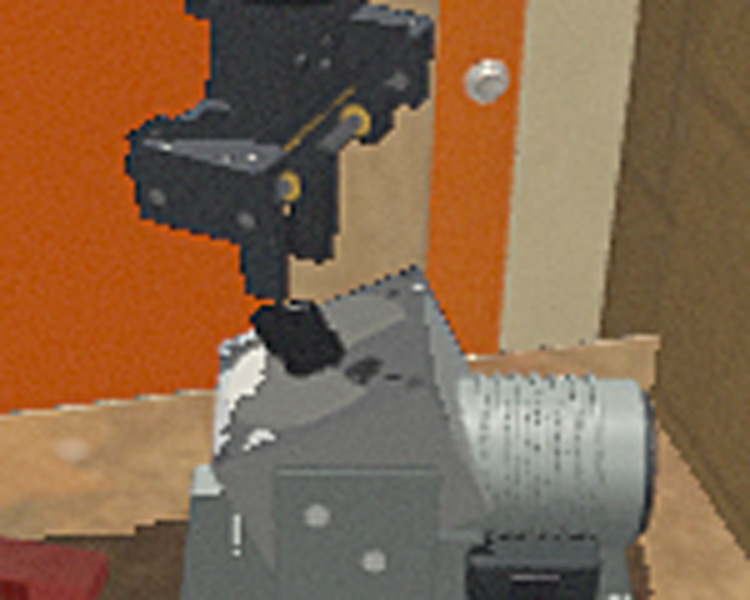

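The fingers hang over the knob, straddling the bar top, which spans about (255-315,310) in the crop. I'll descend.

step_arm([
  [[0,0.2,1.5],0,0.2],
  [[0,0.2,2.5],0,0.2],
  [[0,0.2,3.3],0,0.2],
  [[0,0.2,3.3],0,0.2],
  [[0,0.2,3.3],0,0.4],
  [[0,0.2,3.3],0,0.4],
])

```text
clock: 4.03
tool_pos: [0.5744, 0.0211, 0.3221]
ee_rot: [0.0, 0.343, 0.939, 0.0]
contact_force: [-0.7, -0.5, -0.1]
opening: 0.0263
```

Run:
```python
from h import *
st();g=W(P,GR)[0];go([g[0],g[1],.321],-.70)
```

```text
4.03 tcp [0.5744 0.0211 0.3221] xang 139.9 zax [ 0.001 -0.    -1.   ] F [-0.7 -0.5 -0.1] M [-0.06 -0.01  0.05] open 0.0263 j [-0.17  0.49  1.36 -0.    1.29 -1.04]
shift [-0.17 -0.24  0.11] turn -0.0
```

step_arm([
  [[-0.1,-0.2,0],0,0.6],
  [[-0.1,-0.2,0],0,0.8],
  [[-0.1,-0.2,0],0,1],
  [[-0.1,-0.2,0],0,1],
])

```text
clock: 4.53
tool_pos: [0.5733, 0.0183, 0.3219]
ee_rot: [-0.001, 0.343, 0.939, -0.001]
contact_force: [-5.1, -4.7, 2.4]
opening: 0.0157
```

Run:
```python
from h import *
st()
```

```text
4.53 tcp [0.5733 0.0183 0.3219] xang 139.9 zax [-0.002 -0.001 -1.   ] F [-5.1 -4.7  2.4] M [-0.53  0.72  0.1 ] open 0.0157 j [-0.17  0.49  1.36 -0.    1.29 -1.04]
```

step_arm([
  [[0,-0.1,0],-8,1],
  [[0,-0.1,0],-16,1],
  [[0,-0.1,0],-24,1],
  [[0,-0.1,0],-24,1],
])

```text
clock: 5.03
tool_pos: [0.5728, 0.0179, 0.322]
ee_rot: [-0.001, 0.141, 0.99, -0.0]
contact_force: [-5.3, -2.5, 4.4]
opening: 0.0139
```

Run:
```python
from h import *
st()
```

```text
5.03 tcp [0.5728 0.0179 0.322 ] xang 163.8 zax [-0.001 -0.001 -1.   ] F [-5.3 -2.5  4.4] M [-0.35  0.73  0.1 ] open 0.0139 j [-0.18  0.49  1.36 -0.    1.29 -1.46]
```

step_arm([
  [[0,0,0],-8,1],
  [[0,0,0],-16,1],
  [[0,0,0],-24,1],
  [[0,0,0],-32,1],
  [[0,0,0],-40,1],
  [[0,0,0],-48,1],
  [[0,0,0],-50,1],
  [[0,0,0],-50,1],
])

```text
clock: 6.02
tool_pos: [0.5729, 0.0176, 0.3227]
ee_rot: [-0.0, -0.289, 0.957, -0.001]
contact_force: [-6.2, -4.0, 8.4]
opening: 0.0168
```

Run:
```python
from h import *
st()
```

```text
6.03 tcp [0.5729 0.0176 0.3227] xang -146.3 zax [ 0.    -0.002 -1.   ] F [-6.2 -4.   8.4] M [-1.14  0.86 -0.32] open 0.0168 j [-0.18  0.49  1.36 -0.    1.29 -2.33]
```

step_arm([
  [[0,0,0],0,0.5],
  [[0,0,0],0,0.2],
  [[0,0,0],0,0.2],
  [[0,0,-3],0,0.2],
  [[0,0,-7],0,0.0],
  [[0,0,-9],5,-0.2],
])

```text
clock: 6.78
tool_pos: [0.5732, 0.0183, 0.4138]
ee_rot: [0.001, -0.248, 0.969, -0.0]
contact_force: [0.6, -0.2, 0.1]
opening: 0.0516
```

Run:
```python
from h import *
st();go([.474,-.314,.30],np.radians(57));go([.474,-.314,.41])
```

```text
6.78 tcp [0.5732 0.0183 0.4138] xang -151.3 zax [ 0.003 -0.    -1.   ] F [ 0.6 -0.2  0.1] M [ 0.14  0.02 -0.08] open 0.0516 j [-0.17  0.42  1.21  0.    1.51 -2.25]
shift [ 24.69 -24.36  11.36] turn -28.3
shift [ 24.67 -24.37   0.36] turn 0.0
```

step_arm([
  [[4,-4,0],10,-0.3],
  [[8,-8,0],20,-0.3],
  [[12,-12,0],30,-0.3],
  [[16,-16,0],40,-0.3],
  [[20,-20,0],50,-0.3],
  [[24.7,-24.4,0],60,-0.3],
  [[24.7,-24.4,3],70,-0.3],
  [[24.7,-24.4,6],80,-0.3],
])

```text
clock: 7.78
tool_pos: [0.4742, -0.3156, 0.3508]
ee_rot: [0.0, 0.435, 0.9, 0.0]
contact_force: [-0.1, -0.3, -0.3]
opening: 0.057
```

step_arm([
  [[0,0,0],10,-0.3],
  [[0,0,0],20,-0.3],
  [[0,0,0],30,-0.3],
  [[0,0,0],40,-0.3],
  [[0,0,0],50,-0.3],
  [[0,0,0],60,-0.3],
  [[0,0,0],70,-0.3],
  [[0,0,0],72,-0.3],
])

```text
clock: 8.78
tool_pos: [0.4747, -0.3147, 0.3516]
ee_rot: [-0.0, 0.88, 0.476, 0.0]
contact_force: [-0.0, 0.4, 0.3]
opening: 0.0576
```

Run:
```python
from h import *
st();t=capture('top');s=capture('side')
for l in('fat_holder_shoulder','fat_holder_nose','fat_holder_tail','fat_holder'):
  for n in('top','side'):
    print(l,n,[(np.round(d['xy'],1).tolist(),atz(n,d['xy'],.013).round(4).tolist(),round(d['score'],2)) for d in spot_point(l,n)[:3]])
c=cv2.resize(t[135:225,140:220],None,fx=5,fy=5,interpolation=cv2.INTER_CUBIC)
d=cv2.resize(s[190:310,190:270],None,fx=3.75,fy=3.75,interpolation=cv2.INTER_CUBIC)
cv2.imwrite('pics/t3.png',np.hstack([c,d]))
```

```text
8.78 tcp [ 0.4747 -0.3147  0.3516] xang 56.8 zax [ 0.  0. -1.] F [-0.   0.4  0.3] M [-0.04  0.09  0.01] open 0.0576 j [-0.79  0.46  1.33  0.    1.35 -0.21]
fat_holder_shoulder top [([348.7, 123.6], [0.73, -0.3596, 0.013], 0.72), ([314.0, 218.7], [0.5099, -0.2686, 0.013], 0.69)]
fat_holder_shoulder side [([237.5, 258.3], [0.5085, -0.2608, 0.013], 0.79), ([348.9, 274.4], [0.7351, -0.3604, 0.013], 0.58)]
fat_holder_nose top [([336.3, 99.3], [0.7902, -0.334, 0.013], 0.8), ([289.3, 206.9], [0.5387, -0.2137, 0.013], 0.56)]
fat_holder_nose side [([249.5, 240.5], [0.5477, -0.2152, 0.013], 0.71), ([370.4, 262.0], [0.7977, -0.3403, 0.013], 0.55)]
fat_holder_tail top [([367.1, 157.3], [0.648, -0.3972, 0.013], 0.92)]
fat_holder_tail side [([221.7, 291.3], [0.4577, -0.338, 0.013], 0.92), ([321.6, 298.4], [0.6537, -0.4027, 0.013], 0.59)]
fat_holder top [([325.8, 227.9], [0.4882, -0.2942, 0.013], 0.71), ([357.3, 139.7], [0.6906, -0.3773, 0.013], 0.7), ([170.3, 184.8], [0.5993, 0.0586, 0.013], 0.2)]
fat_holder side [([230.7, 278.5], [0.4824, -0.311, 0.013], 0.97), ([335.2, 283.9], [0.6957, -0.3763, 0.013], 0.57)]
```

View pics/t3.png

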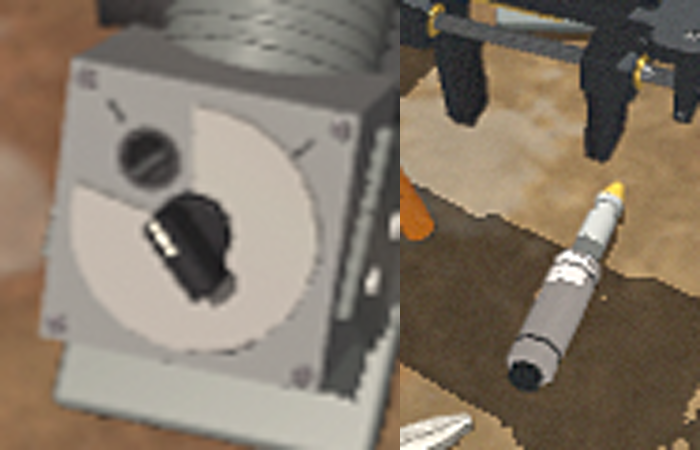

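The window now stands over the wide hole at crop (150,157). The tick is at (115,110), the window edges run to (75,185) and (192,108), and the holder is untouched. I'll compute the selector angle and refine the guide position.

Run:
```python
from h import *
from scipy.optimize import least_squares
im=lambda x,y:np.array([x,y])/5-.5+[140,135]
i0=lambda x,y:np.array([x,y])/4.2-.5+np.array([int(v) for v in proj('top',W([.63514866,.00737136,-.162866],FC))[0]-[45,50]])
S=.06;k=.75
tk=lambda s,rr:facept(rr*np.cos(k),s*rr*np.sin(k),0)
obs=[(im(*q),facept(a,b,0),1) for q,(a,b) in zip(((72,58),(357,118),(315,392),(40,335)),((S,S),(S,-S),(-S,-S),(-S,S)))]
obs+=[(im(150,157),WG,3),(i0(246,177),SG,3),((167.5,166.6),WG,1),((189.5,169.3),SG,1)]
f=lambda p:np.concatenate([(proj('top',W(p,L))[0]-uv)*w for uv,L,w in obs]+[[ (p[3]-.057)*100],proj('top',W(p,tk(1,p[3])))[0]-im(116,110),proj('top',W(p,tk(-1,p[3])))[0]-im(303,149)])
s=least_squares(f,[.635,.005,-.2,.057],loss='soft_l1');p=s.x;print(p,f(p).round(1).tolist())
def face(uv,h):
    c,d=ray('top',uv);Rz=R.from_euler('z',p[2]).as_matrix();c=Rz.T@(c-[p[0],p[1],0]);d=Rz.T@d
    q=c+d*((FC+h*nn-c)@nn)/(d@nn)-FC-h*nn;return np.array([q@u,q[1]])
for nm,q,h in(('eL',(75,185),.0046),('eR',(192,107),.0046),('hole',(150,157),0),('tick',(116,110),0),('tickS',(303,149),0),('bar line A',(153,228),.0376),('line B',(170,255),.0376),('bar end1',(213,300),.0376)):
    a=face(im(*q),h);print(nm,(a*1000).round(1),np.arctan2(a[1],a[0]).round(3))
print(W(p[:3],[GR,WG]).round(4))
```

```text
[ 0.63423691  0.00422015 -0.24209947  0.05728328] [-0.1, -0.3, 0.4, -0.5, 0.1, 0.2, -0.4, -0.2, -1.0, 0.4, 0.2, -0.1, 1.7, -0.6, 1.6, 1.3, 0.0, -0.0, -0.1, -0.2, -0.2]
eL [ 8.4 50.7] 1.406
eR [50.6  6.9] 0.136
hole [25.3 22.5] 0.727
tick [41.8 39. ] 0.751
tickS [ 41.7 -39.5] -0.759
bar line A [7.4 7.8] 0.81
line B [-2.1 -0.5] -2.931
bar end1 [-16.8 -20.1] -2.267
[[0.5739 0.0191 0.1629]
 [0.6131 0.0333 0.1476]]
```

step_arm([
  [[0,0,5],0,-0.2],
  [[0,0,10],0,-0.1],
  [[0,0,15],0,0],
  [[0,0,17.5],0,0],
  [[0,0,18.3],0,0],
  [[0,0,18.3],0,0.2],
  [[0,0,18.3],0,1],
  [[0,0,18.3],0,1],
])

```text
clock: 10.28
tool_pos: [0.4748, -0.3149, 0.17]
ee_rot: [0.001, 0.879, 0.476, 0.0]
contact_force: [-0.5, -0.2, 3.6]
opening: 0.0255
```

step_arm([
  [[0,0,0],0,1],
  [[0,0,0],0,1],
  [[0,0,-2],0,1],
  [[0,0,-4],0,1],
  [[0,0,-6],0,1],
  [[0,0,-6],0,1],
])

```text
clock: 11.02
tool_pos: [0.4747, -0.3148, 0.2299]
ee_rot: [0.001, 0.879, 0.476, 0.0]
contact_force: [-0.4, -0.2, -2.0]
opening: 0.0258
```

Run:
```python
from h import *
st();t=capture('top');s=capture('side')
for l in('fat_holder_shoulder','fat_holder_nose','fat_holder_tail'):
  for n in('top','side'):
    print(l,n,[(np.round(d['xy'],1).tolist(),round(d['score'],2)) for d in spot_point(l,n)[:3]])
cv2.imwrite('pics/s4.png',cv2.resize(s[140:300,170:310],None,fx=4,fy=4,interpolation=cv2.INTER_CUBIC))
```

```text
11.03 tcp [ 0.4747 -0.3148  0.2299] xang 56.9 zax [ 0.002 -0.002 -1.   ] F [-0.4 -0.2 -2. ] M [-0.1   0.16  0.02] open 0.0258 j [-0.79  0.59  1.48  0.    1.06 -0.21]
fat_holder_shoulder top [([350.6, 124.1], 0.85), ([311.3, 217.7], 0.53)]
fat_holder_shoulder side [([350.2, 280.5], 0.64), ([239.6, 243.5], 0.5)]
fat_holder_nose top [([337.3, 99.0], 0.85), ([288.8, 203.2], 0.76), ([328.7, 227.4], 0.51)]
fat_holder_nose side [([370.9, 260.5], 0.89), ([247.2, 224.4], 0.5)]
fat_holder_tail top [([368.7, 156.8], 0.68)]
fat_holder_tail side [([323.0, 299.1], 0.62), ([223.3, 273.0], 0.56)]
```

View pics/s4.png

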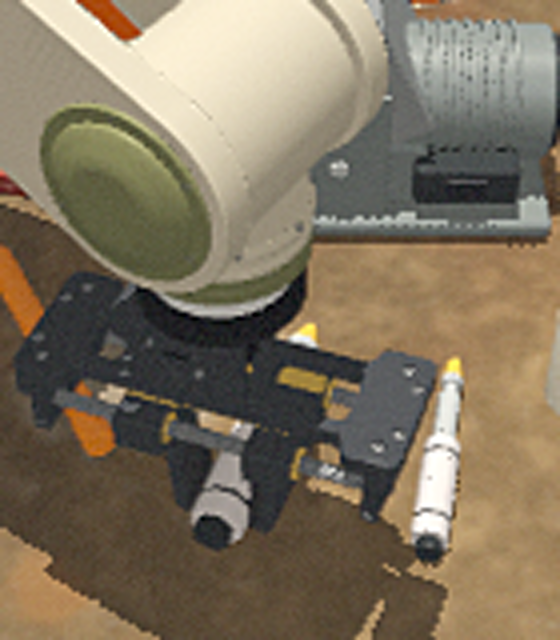

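The holder hangs level in the grip; its tail is at (215,525) in the crop. The tool can't tilt, so I'll pivot the nose down in the jaws. The plan is to press the nose on the grinder's fixed vertical side wall while lifting the grip along an arc.

```bash
cat >> h.py <<'E'
P=np.array([.6342,.0042,-.242])
E
python3 - <<'E'
from h import *
st()
w=W(P,[-.06,-.06,.08])[0];d=R.from_euler('z',P[2]).apply([0,1,0]);g=w-d*(.128+.035)
print(w,d,g,'jar',atz('top',(295.7,134.9),.05))
go([g[0],g[1],.238],np.radians(90)+P[2])
E
```

```text
11.43 tcp [ 0.4746 -0.3147  0.2282] xang 56.9 zax [-0.001  0.001 -1.   ] F [-0.2 -0.5 -2.1] M [-0.12  0.17 -0.02] open 0.0258 j [-0.79  0.6   1.49 -0.    1.06 -0.21]
[ 0.56156967 -0.03967295  0.08      ] [0.23964483 0.97086063 0.        ] [ 0.52250757 -0.19792323  0.08      ] jar [ 0.69686927 -0.23307644  0.05      ]
shift [12.4  -2.37 -0.97] turn -19.3
```

step_arm([
  [[0,0,-1],0,1],
  [[4,-0.8,-1],-6,1],
  [[8,-1.6,-1],-12,1],
  [[12.4,-2.4,-1],-19.3,1],
  [[12.4,-2.4,-1],-19.3,1],
])

```text
clock: 12.05
tool_pos: [0.523, -0.1955, 0.2394]
ee_rot: [0.0, 0.786, 0.618, 0.0]
contact_force: [-0.2, 0.0, -1.6]
opening: 0.0258
```

step_arm([
  [[0.7,0,0],0,1],
  [[1.4,0,0],0,1],
  [[1.6,0,0],0,1],
  [[1.6,0,0],0,1],
])

```text
clock: 12.55
tool_pos: [0.5261, -0.1825, 0.2387]
ee_rot: [-0.0, 0.787, 0.617, -0.0]
contact_force: [0.0, -0.2, -1.7]
opening: 0.0259
```

Run:
```python
from h import *
st();s=capture('side');t=capture('top')
cv2.imwrite('pics/s5.png',np.hstack([cv2.resize(s[100:250,190:310],None,fx=4,fy=4,interpolation=cv2.INTER_CUBIC),cv2.resize(t[150:250,170:250],None,fx=4,fy=6,interpolation=cv2.INTER_CUBIC)]))
```

```text
12.55 tcp [ 0.5261 -0.1825  0.2387] xang 76.1 zax [-0. -0. -1.] F [ 0.  -0.2 -1.7] M [-0.14  0.09  0.02] open 0.0259 j [-0.55  0.57  1.51 -0.    1.06 -0.3 ]
```

View pics/s5.png

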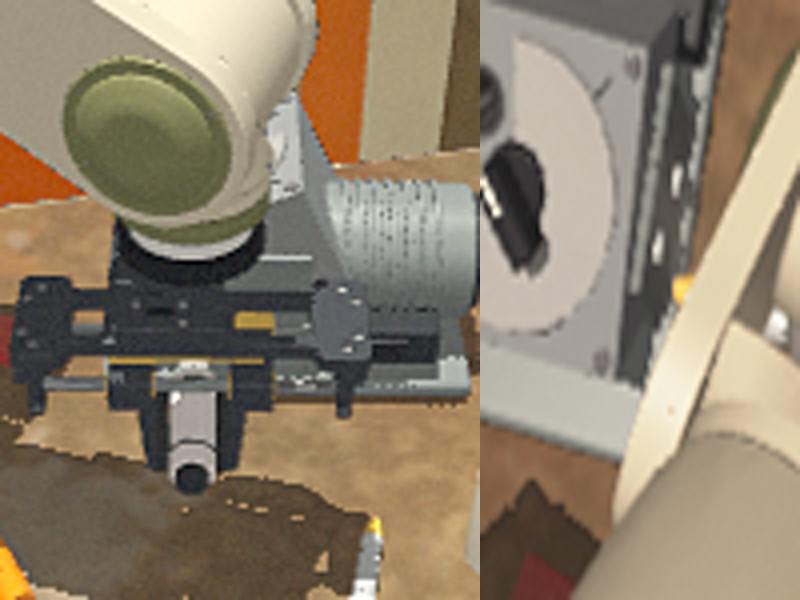

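The nose, at (683,288) in the right crop, is just short of the side wall. I'll advance to contact.

step_arm([
  [[0.6,0,0],0,1],
  [[1.2,0,0],0,1],
  [[1.6,0,0],0,1],
  [[1.6,0,0],0,1],
])

```text
clock: 13.15
tool_pos: [0.5299, -0.1686, 0.2393]
ee_rot: [0.003, 0.787, 0.617, -0.002]
contact_force: [-4.9, -18.1, -2.0]
opening: 0.0255
```

step_arm([
  [[0.4,0,0],0,1],
  [[0.7,0,0],0,1],
  [[0.7,0,0],0,1],
])

```text
clock: 13.52
tool_pos: [0.5316, -0.1649, 0.24]
ee_rot: [0.006, 0.787, 0.617, -0.004]
contact_force: [-10.4, -39.5, 0.4]
opening: 0.026
```

step_arm([
  [[-0.4,0,-0.5],0,1],
  [[-0.3,0,-1.1],0,1],
  [[-0.2,0,-1.6],0,1],
  [[-0.2,0,-2.2],0,1],
])

```text
clock: 14.02
tool_pos: [0.531, -0.163, 0.2611]
ee_rot: [0.001, 0.787, 0.617, -0.001]
contact_force: [-3.1, -6.4, -1.8]
opening: 0.0259
```

Run:
```python
from h import *
st();s=capture('side');t=capture('top')
for l in('fat_holder_shoulder','fat_holder_nose','fat_holder_tail'):
  for n in('top','side'):
    print(l,n,[(np.round(d['xy'],1).tolist(),round(d['score'],2)) for d in spot_point(l,n)[:3]])
o=r.observe();a=o['tool_pos']-[0,0,.157];d=R.from_euler('z',P[2]).apply([0,1,0])
for ph in(0,10,20):
  v=np.array([d[0]*np.cos(np.radians(ph)),d[1]*np.cos(np.radians(ph)),-np.sin(np.radians(ph))])
  print(ph,'tail',proj('side',a-.026*v),'nose',proj('top',a+.128*v))
```

```text
14.03 tcp [ 0.531  -0.163   0.2611] xang 76.2 zax [-0.    -0.004 -1.   ] F [-3.1 -6.4 -1.8] M [-1.31  0.55  0.1 ] open 0.0259 j [-0.51  0.53  1.49 -0.    1.11 -0.27]
fat_holder_shoulder top [([348.9, 122.9], 0.89), ([241.1, 199.9], 0.53)]
fat_holder_shoulder side [([349.5, 278.8], 0.74), ([239.7, 183.5], 0.61)]
fat_holder_nose top [([338.3, 100.7], 0.75)]
fat_holder_nose side [([371.7, 260.9], 0.89), ([238.7, 174.8], 0.69)]
fat_holder_tail top [([366.3, 156.3], 0.88)]
fat_holder_tail side [([321.4, 297.7], 0.78), ([237.5, 205.5], 0.52)]
0 tail [[237.31956917 206.21033963]] nose [[207.32829404 193.07004636]]
10 tail [[237.31090133 204.6119739 ]] nose [[209.54560501 194.91751363]]
20 tail [[237.31054389 202.81308704]] nose [[213.32927765 196.99919715]]
```

step_arm([
  [[0.7,0,0],0,1],
  [[1.0,0,-0.7],0,1],
  [[1.3,0,-1.4],0,1],
  [[1.6,0,-2.1],0,1],
  [[2.0,0,-2.8],0,1],
  [[2.4,0,-3.5],0,1],
  [[2.4,0,-3.5],0,1],
])

```text
clock: 15.3
tool_pos: [0.5368, -0.1403, 0.2977]
ee_rot: [0.004, 0.787, 0.617, -0.002]
contact_force: [-6.0, -16.2, 7.1]
opening: 0.0257
```

Run:
```python
from h import *
st();s=capture('side')
cv2.imwrite('pics/s6.png',cv2.resize(s[100:250,170:310],None,fx=4,fy=4,interpolation=cv2.INTER_CUBIC))
```

```text
15.3 tcp [ 0.5368 -0.1403  0.2977] xang 76.2 zax [ 0.002 -0.008 -1.   ] F [ -6.  -16.2   7.1] M [-2.78  1.23  0.23] open 0.0257 j [-0.47  0.49  1.45 -0.01  1.2  -0.22]
```

View pics/s6.png

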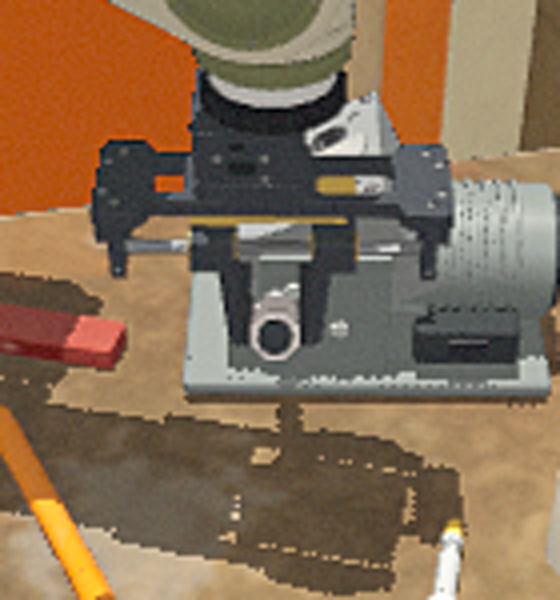

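Run:
```python
from h import *
o=r.observe();a=o['tool_pos']-[0,0,.157];d=R.from_euler('z',P[2]).apply([0,1,0])
for ph in(-42,-20,0,20,42):
  v=np.array([d[0]*np.cos(np.radians(ph)),d[1]*np.cos(np.radians(ph)),-np.sin(np.radians(ph))])
  print(ph,'tail',proj('side',a-.026*v).round(1),'barrel front edge top',proj('side',a+.0*v+[0,0,.013]).round(1),'tipR',proj('side',a-[0,0,.009]).round(1), 'nose',proj('top',a+.128*v).round(1))
print([(d['xy'],d['score']) for n in['top'] for d in (capture(n) is not None and spot_point('fat_holder_nose',n))])
```

```text
-42 tail [[237.7 191.1]] barrel front edge top [[237.8 175.3]] tipR [[237.8 182.9]] nose [[203.9 183.5]]
-20 tail [[237.6 189.7]] barrel front edge top [[237.8 175.3]] tipR [[237.8 182.9]] nose [[194.3 184.7]]
0 tail [[237.5 187.1]] barrel front edge top [[237.8 175.3]] tipR [[237.8 182.9]] nose [[194.  187.8]]
20 tail [[237.5 183.6]] barrel front edge top [[237.8 175.3]] tipR [[237.8 182.9]] nose [[200.8 192.1]]
42 tail [[237.6 179.2]] barrel front edge top [[237.8 175.3]] tipR [[237.8 182.9]] nose [[214.5 197.5]]
[([337.2, 100.0], 0.83), ([212.2, 197.3], 0.62)]
```

```bash
cat >> h.py <<'E'
from scipy.optimize import least_squares
def pose(tail_side=None,nose_top=None,tail_top=None,nose_side=None,L0=.128,ph0=30,prior=.004):
    """holder in hand: L grasp->nose, phi nose-down deg, tool x toward nose"""
    o=r.observe();M=quat(o['ee_rot']).as_matrix();a0=o['tool_pos']-[0,0,.157];d=M[:,0]
    def f(q):
        L,ph=q;ph=np.radians(ph);v=d*np.cos(ph)-np.array([0,0,1])*np.sin(ph);e=[[(L-L0)/prior]]
        for n,uv,s in(('side',tail_side,L-.154),('top',nose_top,L),('top',tail_top,L-.154),('side',nose_side,L)):
            if uv is not None:e.append(proj(n,a0+v*s)[0]-uv)
        return np.concatenate(e)
    s=least_squares(f,[L0,ph0],x_scale=[.01,10]);print('L,phi',s.x.round(4),f(s.x).round(1));return s.x
E
python3 - <<'E'
from h import *
pose((238.7,183.7),(212.2,197.3))
E
```

```text
L,phi [ 0.1225 35.1403] [-1.4 -1.2 -3.  -0.7 -1.3]
```

step_arm([
  [[0.5,0,-0.6],0,1],
  [[1.0,0,-1.2],0,1],
  [[1.6,0,-1.8],0,1],
  [[2.2,0,-2.3],0,1],
  [[2.8,0,-2.8],0,1],
  [[3.4,0,-3.2],0,1],
  [[4.0,0,-3.5],0,1],
  [[4.0,0,-3.5],0,1],
])

```text
clock: 16.45
tool_pos: [0.5466, -0.0992, 0.3308]
ee_rot: [0.0, 0.787, 0.617, 0.0]
contact_force: [-0.3, -3.3, -0.1]
opening: 0.0253
```

Run:
```python
from h import *
st()
for n in('top','side'):
  capture(n)
  for l in('fat_holder_nose','fat_holder_tail','fat_holder_shoulder'):
    print(n,l,[(np.round(d['xy'],1).tolist(),round(d['score'],2)) for d in spot_point(l,n)[:3]])
```

```text
16.45 tcp [ 0.5466 -0.0992  0.3308] xang 76.2 zax [ 0.  0. -1.] F [-0.3 -3.3 -0.1] M [-0.66  0.15  0.04] open 0.0253 j [-0.39  0.45  1.4   0.    1.28 -0.15]
top fat_holder_nose [([337.0, 98.8], 0.97)]
top fat_holder_tail [([365.9, 158.1], 0.59)]
top fat_holder_shoulder [([350.3, 122.6], 0.84)]
side fat_holder_nose [([369.9, 257.1], 0.95), ([240.5, 176.6], 0.65)]
side fat_holder_tail [([322.2, 301.6], 0.91), ([237.5, 150.5], 0.85), ([235.7, 132.6], 0.59)]
side fat_holder_shoulder [([346.0, 275.0], 0.78), ([239.7, 168.2], 0.7), ([236.3, 164.7], 0.32)]
```

step_arm([
  [[-2,0,-1],0,1],
  [[-4,0,-4],0,1],
  [[-5,0,-8],0,1],
  [[-5,0,-12],10,1],
  [[-5,0,-14],20,1],
  [[-5,0,-14],30,1],
  [[-5,0,-14],40,1],
  [[-5,0,-14],50,1],
])

```text
clock: 17.85
tool_pos: [0.534, -0.1492, 0.4713]
ee_rot: [-0.0, 0.975, 0.223, 0.0]
contact_force: [-0.4, 1.2, -1.2]
opening: 0.0253
```

step_arm([
  [[0,0,0],10,1],
  [[0,0,0],20,1],
  [[0,0,0],30,1],
  [[0,0,0],40,1],
  [[0,0,0],40,1],
])

```text
clock: 18.48
tool_pos: [0.5341, -0.149, 0.4712]
ee_rot: [-0.0, 0.993, -0.12, 0.0]
contact_force: [-0.9, -1.0, -1.6]
opening: 0.0255
```

Run:
```python
from h import *
st()
for n in('top','side'):
  im=capture(n)
  for l in('fat_holder_nose','fat_holder_tail','fat_holder_shoulder'):
    print(n,l,[(np.round(d['xy'],1).tolist(),round(d['score'],2)) for d in spot_point(l,n)[:3]])
o=r.observe();c=proj('side',o['tool_pos']-[0,0,.157])[0].astype(int);print(c)
x0,y0=max(c[0]-60,0),max(c[1]-60,0);print(x0,y0)
cv2.imwrite('pics/s7.png',cv2.resize(im[y0:y0+150,x0:x0+150],None,fx=4,fy=4,interpolation=cv2.INTER_CUBIC))
go([.550,.0489,.47],P[2])
```

```text
18.48 tcp [ 0.5341 -0.149   0.4712] xang -13.8 zax [ 0.  0. -1.] F [-0.9 -1.  -1.6] M [-0.01  0.17  0.08] open 0.0255 j [-0.49  0.35  1.15  0.    1.64  1.33]
top fat_holder_nose [([335.5, 101.6], 0.72)]
top fat_holder_tail [([366.3, 154.9], 0.74), ([250.7, 201.4], 0.55)]
top fat_holder_shoulder [([347.7, 122.3], 0.57)]
side fat_holder_nose [([369.0, 261.4], 0.84), ([265.5, 154.7], 0.6)]
side fat_holder_tail [([319.0, 300.3], 0.61)]
side fat_holder_shoulder [([346.1, 276.1], 0.89), ([248.1, 131.0], 0.59)]
[237 113]
177 53
shift [ -3.19 -19.52   0.08] turn 0.1
```

View pics/s7.png

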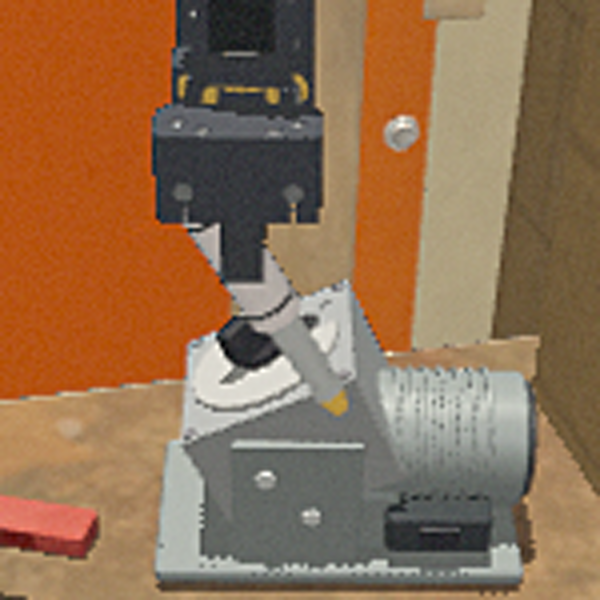

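Run:
```python
from h import *
o=r.observe();M=quat(o['ee_rot']).as_matrix();d=M[:,0]
im=lambda x,y:np.array([x,y])/4-.5+[177,53]
ob=[(0,im(342,411)),(.066,im(280,313))]
def mk(q):
    ph=np.radians(q[1]);v=d*np.cos(ph)-np.array([0,0,1])*np.sin(ph);a=o['tool_pos']-[0,0,.157-q[2]];return a+v*q[0],v
def f(q):
    N,v=mk(q);return np.concatenate([proj('side',N-v*s)[0]-uv for s,uv in ob]+[[q[2]/.003,(q[0]-.125)/.01]])
s=least_squares(f,[.125,60,0],x_scale=[.01,10,.001]);print(s.x,f(s.x).round(2))
N,v=mk(s.x)
WGw=W(P,WG)[0];n=R.from_euler('z',P[2]).apply(nn)
for nm,t in(('tail',.154),('barrelend',.146)): print(nm,(proj('side',N-v*t)[0]-[177,53]+.5)*4)
print('phi target',90-np.degrees(.44),'nose',N,'rel TCP',N-o['tool_pos'])
for h in(.03,.008): 
    T=WGw+n*h; print(h,T); go(o['tool_pos']+T-N)
```

```text
[1.11076570e-01 6.23997725e+01 1.28834390e-04] [-0.47 -0.23  1.    0.23  0.04 -1.39]
tail [199.20033098 168.59808307]
barrelend [207.44074006 182.72069693]
phi target 64.78985701424378 nose [ 0.58446007 -0.16055669  0.21548219] rel TCP [ 0.04997801 -0.01226817 -0.2553066 ]
0.03 [0.6006571  0.03635096 0.17473883]
shift [ -3.12 -19.51   4.08] turn 0.0
0.008 [0.60975471 0.03410533 0.15483429]
shift [ -2.18 -19.51   6.07] turn 0.0
```

step_arm([
  [[-0.5,-4,0],0,1],
  [[-1.2,-9,0],0,1],
  [[-2,-14,0],0,1],
  [[-3.1,-19.5,0],0,1],
  [[-3.1,-19.5,0],0,1],
  [[-3.1,-19.5,2],0,1],
  [[-3.1,-19.5,4.1],0,1],
  [[-3.1,-19.5,4.1],0,1],
])

```text
clock: 19.88
tool_pos: [0.5511, 0.0477, 0.4286]
ee_rot: [0.0, 0.993, -0.121, -0.002]
contact_force: [0.5, -0.9, -1.8]
opening: 0.0255
```

Run:
```python
from h import *
st()
im=capture('side');print('nose exp',(proj('side',r.observe()['tool_pos']+[.05,-.0123,-.2553])[0]-[190,60]+.5)*5,'mouth',(proj('side',W(P,WG))-[190,60]+.5)*5)
print([(np.round((np.array(d['xy'])-[190,60])*5,0).tolist(),round(d['score'],2)) for d in spot_point('fat_holder_nose','side')])
cv2.imwrite('pics/s8.png',cv2.resize(im[60:180,190:300],None,fx=5,fy=5,interpolation=cv2.INTER_CUBIC))
N=r.observe()['tool_pos']+[.05,-.0123,-.2553];go(r.observe()['tool_pos']+W(P,WG)[0]-N)
```

```text
19.88 tcp [0.5511 0.0477 0.4286] xang -13.9 zax [-0.003  0.    -1.   ] F [ 0.5 -0.9 -1.8] M [ 0.02  0.11 -0.01] open 0.0255 j [-0.13  0.37  1.24 -0.    1.53  1.69]
nose exp [288.11402774 326.35044283] mouth [[310.26077402 370.70817287]]
[([901.0, 1002.0], 0.95), ([280.0, 328.0], 0.6)]
shift [ 1.2  -0.06  2.76] turn 0.0
```

View pics/s8.png

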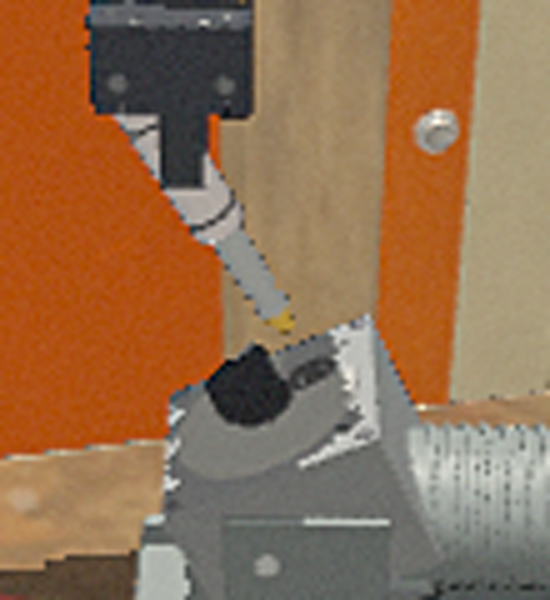

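The nose is at (285,325) and the hole at (315,372), about as predicted. I'll insert along the axis.

step_arm([
  [[0.5,-0.05,1.0],0,1],
  [[0.9,-0.05,1.9],0,1],
  [[1.25,-0.05,2.7],0,1],
  [[1.45,-0.05,3.1],0,1],
  [[1.65,-0.05,3.5],0,1],
  [[1.65,-0.05,3.5],0,1],
])

```text
clock: 20.72
tool_pos: [0.5673, 0.045, 0.3945]
ee_rot: [0.0, 0.993, -0.121, -0.0]
contact_force: [-0.1, 0.4, -1.1]
opening: 0.0254
```

step_arm([
  [[0.25,0,0.45],0,1],
  [[0.55,0,0.9],0,1],
  [[0.8,0,1.35],0,1],
  [[1.1,0,1.8],0,1],
  [[1.1,0,1.8],0,1],
])

```text
clock: 21.35
tool_pos: [0.5781, 0.0423, 0.3762]
ee_rot: [0.0, 0.993, -0.121, -0.0]
contact_force: [-0.1, -1.1, -2.3]
opening: 0.0255
```

Run:
```python
from h import *
st()
WGw=W(P,WG)[0];n=R.from_euler('z',P[2]).apply(nn)
A=r.observe()['tool_pos']-[0,0,.157];h=(A-WGw)@n;print('A height over mouth along n',h,'off-axis',A-WGw-h*n)
go(WGw+n*.045+[0,0,.157])
```

```text
21.35 tcp [0.5781 0.0423 0.3762] xang -13.8 zax [-0.001 -0.    -1.   ] F [-0.1 -1.1 -2.3] M [-0.19  0.27 -0.09] open 0.0255 j [-0.13  0.45  1.26 -0.    1.43  1.68]
A height over mouth along n 0.0801349598337489 off-axis [-0.00186414  0.00081397 -0.00094386]
shift [1.7  0.03 3.08] turn 0.0
```

step_arm([
  [[0.3,0,0.5],0,1],
  [[0.55,0,1.0],0,1],
  [[0.8,0,1.4],0,1],
  [[1.05,0,1.85],0,1],
  [[1.05,0,1.85],0,1],
])

```text
clock: 21.98
tool_pos: [0.5883, 0.0396, 0.3577]
ee_rot: [0.0, 0.993, -0.121, -0.0]
contact_force: [-0.4, -3.8, -3.2]
opening: 0.0257
```

step_arm([
  [[0.2,0,0.4],0,1],
  [[0.4,0,0.8],0,1],
  [[0.5,0,1.0],0,1],
  [[0.5,0,1.0],0,1],
])

```text
clock: 22.48
tool_pos: [0.5931, 0.0383, 0.3486]
ee_rot: [0.0, 0.993, -0.121, 0.001]
contact_force: [-1.0, -5.1, 2.2]
opening: 0.0257
```

Run:
```python
from h import *
st()
WGw=W(P,WG)[0];n=R.from_euler('z',P[2]).apply(nn)
A=r.observe()['tool_pos']-[0,0,.157];h=(A-WGw)@n;print('h',h,'off-axis',A-WGw-h*n)
im=capture('side');cv2.imwrite('pics/s9.png',cv2.resize(im[60:180,190:300],None,fx=5,fy=5,interpolation=cv2.INTER_CUBIC))
```

```text
22.48 tcp [0.5931 0.0383 0.3486] xang -13.9 zax [ 0.001 -0.001 -1.   ] F [-1.  -5.1  2.2] M [-1.    0.59 -0.12] open 0.0257 j [-0.13  0.5   1.26 -0.    1.38  1.68]
h 0.04857707476302976 off-axis [1.54259040e-04 6.05760346e-05 6.36717927e-05]
```

View pics/s9.png

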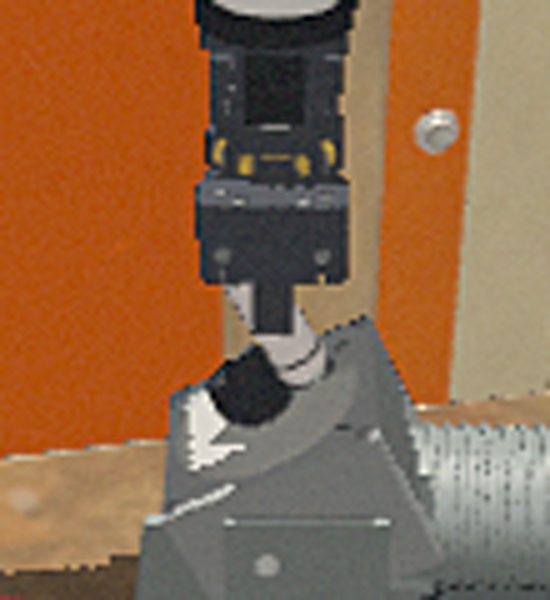

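The shoulder is at about (313,375), some 4-5 mm from the mouth. I'll press on.

step_arm([
  [[0.12,0.03,0.25],0,1],
  [[0.2,0.05,0.45],0,1],
  [[0.2,0.05,0.45],0,1],
])

```text
clock: 22.9
tool_pos: [0.5948, 0.0376, 0.3458]
ee_rot: [0.0, 0.993, -0.12, 0.002]
contact_force: [-4.5, -3.8, 12.6]
opening: 0.0258
```

step_arm([
  [[0.1,0,0.2],0,1],
  [[0.15,0,0.35],0,1],
  [[0.15,0,0.35],0,1],
])

```text
clock: 23.28
tool_pos: [0.596, 0.0373, 0.3455]
ee_rot: [0.0, 0.993, -0.12, 0.004]
contact_force: [-11.1, -3.7, 31.5]
opening: 0.0252
```

Run:
```python
from h import *
st()
WGw=W(P,WG)[0];n=R.from_euler('z',P[2]).apply(nn)
A=r.observe()['tool_pos']-[0,0,.157];h=(A-WGw)@n;print('h',h,'off-axis',A-WGw-h*n,'tip z',r.observe()['tool_pos'][2]-.166)
```

```text
23.27 tcp [0.596  0.0373 0.3455] xang -13.8 zax [ 0.008 -0.002 -1.   ] F [-11.1  -3.7  31.5] M [-0.58  2.22 -0.02] open 0.0252 j [-0.14  0.51  1.26 -0.    1.37  1.68]
h 0.04443728280009985 off-axis [ 0.00132751 -0.00050106  0.00066329] tip z 0.1794642661671947
```

step_arm([
  [[-0.1,0,-0.3],0,1],
  [[-0.1,0,-0.3],0,0.3],
  [[-0.1,0,-0.3],0,0],
  [[-0.1,0,-0.3],0,0],
  [[-0.1,0,-4],0,0],
  [[-0.1,0,-8],0,0],
  [[-0.1,0,-11],0,0.5],
  [[-0.1,0,-11],0,1],
])

```text
clock: 24.28
tool_pos: [0.5952, 0.0377, 0.4518]
ee_rot: [-0.0, 0.993, -0.12, 0.002]
contact_force: [-0.4, -0.1, -0.6]
opening: 0.0262
```

Run:
```python
from h import *
st()
im=capture('side');cv2.imwrite('pics/s10.png',cv2.resize(im[60:180,190:300],None,fx=5,fy=5,interpolation=cv2.INTER_CUBIC))
for l in('fat_holder_shoulder','fat_holder_tail'):print(l,[(np.round((np.array(d['xy'])-[190,60])*5,0).tolist(),round(d['score'],2)) for d in spot_point(l,'side')])
WGw=W(P,WG)[0];n=R.from_euler('z',P[2]).apply(nn)
print('home: shoulder/tail px',(proj('side',[WGw,WGw+.08*n,WGw+.088*n])-[190,60]+.5)*5)
T=WGw+.088*n;print(T);go(T+[0,0,.166+.015])
```

```text
24.27 tcp [0.5952 0.0377 0.4518] xang -13.8 zax [ 0.004 -0.    -1.   ] F [-0.4 -0.1 -0.6] M [ 0.06  0.12 -0.  ] open 0.0262 j [-0.14  0.44  1.07  0.    1.63  1.68]
fat_holder_shoulder [([792.0, 1092.0], 0.91), ([312.0, 374.0], 0.56)]
fat_holder_tail [([652.0, 1191.0], 0.77), ([235.0, 225.0], 0.71)]
home: shoulder/tail px [[310.26077402 370.70817287]
 [245.42467916 245.70435255]
 [238.5631295  232.47530286]]
[0.57667248 0.04227126 0.22721442]
shift [-1.91 -0.01  4.03] turn 0.0
```

View pics/s10.png

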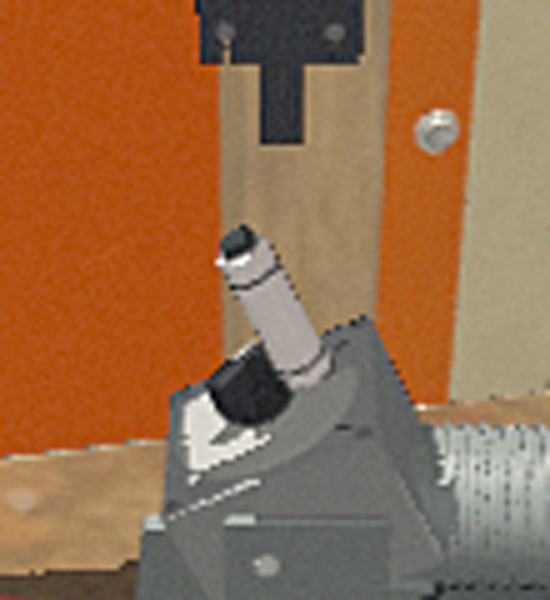

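The tail is at about (238,230) and the shoulder at (312,378), within a pixel or two of the predicted home. I'll press the tail with closed fingertips to make sure.

step_arm([
  [[-1.0,0,0],0,1],
  [[-1.7,0,1.5],0,1],
  [[-1.7,0,3.0],0,1],
  [[-1.7,0,4.0],0,1],
  [[-1.7,0,4.0],0,1],
])

```text
clock: 25.05
tool_pos: [0.5786, 0.0417, 0.4094]
ee_rot: [-0.0, 0.993, -0.12, -0.001]
contact_force: [-1.1, -0.4, -0.1]
opening: 0.0003
```

step_arm([
  [[0,0,0.5],0,1],
  [[0,0,1.0],0,1],
  [[0,0,1.2],0,1],
  [[0,0,1.2],0,1],
])

```text
clock: 25.55
tool_pos: [0.5788, 0.0417, 0.3981]
ee_rot: [0.0, 0.993, -0.12, -0.0]
contact_force: [0.2, 0.2, 1.0]
opening: 0.0002
```

Run:
```python
from h import *
st()
```

```text
25.55 tcp [0.5788 0.0417 0.3981] xang -13.8 zax [-0.  0. -1.] F [0.2 0.2 1. ] M [-0.   0.2  0. ] open 0.0002 j [-0.13  0.44  1.22 -0.    1.48  1.68]
```

step_arm([
  [[0.05,0,0.15],0,1],
  [[0.1,0,0.3],0,1],
  [[0.1,0,0.3],0,1],
])

```text
clock: 25.92
tool_pos: [0.5797, 0.0415, 0.3962]
ee_rot: [-0.0, 0.993, -0.12, 0.001]
contact_force: [-1.9, 0.5, 5.6]
opening: 0.0001
```

step_arm([
  [[0.1,0,0.2],0,1],
  [[0.15,0,0.3],0,1],
  [[0.15,0,0.3],0,1],
])

```text
clock: 26.3
tool_pos: [0.5804, 0.0414, 0.3956]
ee_rot: [-0.0, 0.993, -0.12, 0.002]
contact_force: [-9.3, 1.2, 20.9]
opening: 0.0006
```

step_arm([
  [[0.1,0,0.2],0,1],
  [[0.12,0,0.3],0,1],
  [[0.12,0,0.3],0,1],
])

```text
clock: 26.68
tool_pos: [0.5808, 0.0415, 0.3952]
ee_rot: [-0.0, 0.993, -0.12, 0.003]
contact_force: [-18.5, 2.9, 38.2]
opening: 0.0006
```

step_arm([
  [[-0.3,0,-1],0,1],
  [[-0.6,0,-4],0,1],
  [[-5,0,-8],0,1],
  [[-10,0,-9],0,0.5],
  [[-16,0,-9],0,0],
  [[-20,0,-9],0,0],
  [[-20,0,-9],0,0],
])

```text
clock: 27.55
tool_pos: [0.3862, 0.0892, 0.4799]
ee_rot: [-0.0, 0.993, -0.12, 0.001]
contact_force: [-0.0, -0.4, 0.0]
opening: 0.0381
```

Run:
```python
from h import *
st()
im=capture('side');t=capture('top')
for l in('fat_holder_shoulder','fat_holder_tail'):
  for n in('side','top'):print(l,n,[(np.round(d['xy'],1).tolist(),round(d['score'],2)) for d in spot_point(l,n)])
WGw=W(P,WG)[0];n=R.from_euler('z',P[2]).apply(nn)
for c in('side','top'):print(c,'home shoulder,tail',proj(c,[WGw,WGw+.088*n]).round(1).tolist())
cv2.imwrite('pics/f.png',np.hstack([cv2.resize(im[80:170,200:290],None,fx=4.4,fy=4.4,interpolation=cv2.INTER_CUBIC),cv2.resize(t[125:225,130:230],None,fx=3.96,fy=3.96,interpolation=cv2.INTER_CUBIC)]))
```

```text
27.55 tcp [0.3862 0.0892 0.4799] xang -13.8 zax [ 0.002 -0.    -1.   ] F [-0.  -0.4  0. ] M [0.   0.14 0.02] open 0.0381 j [-0.07  0.05  1.52  0.    1.57  1.74]
fat_holder_shoulder side [([346.8, 277.1], 0.85), ([252.7, 135.7], 0.6)]
fat_holder_shoulder top [([168.5, 168.7], 0.91), ([351.2, 122.1], 0.9)]
fat_holder_tail side [([237.3, 105.8], 0.9), ([320.5, 298.1], 0.75)]
fat_holder_tail top [([153.6, 179.2], 0.92), ([367.5, 155.4], 0.57), ([168.3, 166.3], 0.36), ([193.5, 172.7], 0.18)]
side home shoulder,tail [[251.6, 133.6], [237.2, 106.0]]
top home shoulder,tail [[169.2, 166.1], [155.7, 176.1]]
```

View pics/f.png

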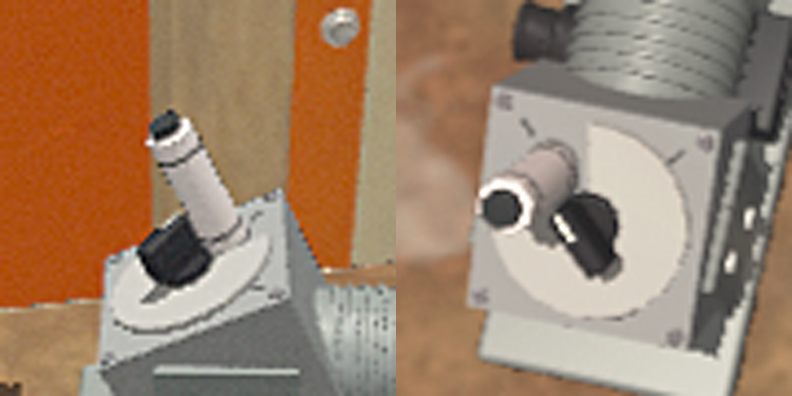

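```bash
python3 -c "
from workcell import r
print(r.job_done())"
```

```text
the job is handed in; nothing more can be done
None
```

The job is handed in after about 28 s of the 61 s: the fat holder is in the wide guide, released, and by my checks fully home.

- **Cover:** I gripped the bar knob and turned it from about -0.45 rad to about +0.77 rad, measured from the window edges. The mark is 0.75. The last top picture shows the window edge in the same place after the insertion.
- **Insertion:** The tool could only point straight down. I gripped the holder lying flat and pivoted it nose-down in the jaws by pressing its nose against the grinder's side wall, with up to about 41 N. I then slid it into the guide, let go and pushed the tail down with closed fingertips.
- **Home:** The tail push reached about 42 N, well over the catch's 15 N, and the holder gave only about 1 mm. The fingertips met the tail within about 1 mm of the height expected for a holder fully home.
- **Last pictures:** Read by eye, the tail lies within about 1 px of its home position in the top view. In the side view the network's tail point agrees to 0.2 px and its shoulder point is about 2 px off.
- **Disagreement:** The network's tail point in the top view was about 4 px off the predicted spot.
- **Left alone:** I did not grip or touch the slimmer holder, jar, rod box, rod tube or green look-alike. I did not measure their positions again at the end.

I viewed 12 pictures, two over the budget of 10.

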